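# Clear the piston pin out of the vice and clamp the blank

## Robot

A 6-joint arm with a two-finger parallel gripper is mounted at the origin on a cart in front of the work surface, level with it; the furniture and walls round the work are solid. World frame = base frame: x ahead of the robot, y to its left, z up, the work surface at z = 0. Lengths are in m, angles in rad, forces in N, time in s.
With the tool pointing down it reaches from about 0.35 to 0.85 m from the base axis. Payload 8.1 kg.
Tool frame: the origin (TCP) lies between the finger pads; the fingertips stand 11 mm ahead of it and the grasp point (between the pads) lies 8 mm behind it; y points along the fingers, x is the direction in which the jaws open and shut, and the axes are right-handed (so a half turn about y gives the same grasp; the last joint's range is limited). The gripper opens to 93 mm and grips with 3 to 60 N. Pads are 15 mm wide; open, the fingers measure 128 mm over their backs; the gripper's body (75 mm by 188 mm) begins 65 mm behind the grasp point.
Start: joints at [-1.218, 0.13, 1.488, -0, 1.523, -0.085], TCP at [0.254, -0.543, 0.23] pointing down, gripper open.
Joint ranges: [-2.96, 2.96], [-0.89, 2.26], [0.02, 2.5], [-1.34, 4.48], [0, 2.73], [-2.66, 2.66]. Speed limits (rad/s): [2.39, 2.39, 2.79, 3.14, 3.14, 3.14].

## Interface

Orientations are given as a rotation vector (axis times angle).
In Python, from plant import readout, optics, robot gives the robot as it stands.
- The arm moves only by the shell command python3 -m creep 'ROWS' [FORCE]. ROWS is JSON, a list that holds one entry, the list of rows, each a list of 7 numbers: the closure, from 0 (fully open) to 1 (shut), then the shift along the tool's x, y, z in cm, then the turn, a rotation vector about the tool's x, y, z in degrees. In form: [[[grip, x, y, z, wx, wy, wz], ...]]. A call has exactly 8 rows; each row shifts and turns the pose as measured when the row begins, along the tool's axes as they then stand; what a row does not reach is not made up. A row lasts 1/10 s, in which the tool goes at most 50 mm and 8.59 degrees, less where a joint would pass 70% of its speed; a pose out of reach is approached as far as the arm can. A call is refused whole if a number of a shift passes 5 or a number of a turn 8.59, either way. A call with a gripper value outside its range is refused whole. The fingers move at their own pace and stop on an object; FORCE is the grip in N (left out, the last holds). Time passes only in rows, so rows that do not move let the fingers close, or fill a call up. It gives the time, the measured TCP pose, the force and the opening at its end, in the units of the state.
- readout.read_state(): the state, without advancing time (a new reading comes with each control period).
- optics.read_camera(name): name is "scene" or "top" or "wrist"; returns a dict with "frame" (420x560x3 uint8, red, green, blue), "depth" (420x560 float32, m along the optical axis (not along the pixel's ray), 0 where there is no reading), "intrinsics" (3x3 intrinsics, pixels), "R" (3x3) and "t" (3): a world point X has camera coordinates R X + t. Camera axes: x right, y down, z forward; pixel columns grow to the right and rows downward; lengths in m; the calibration is good to about 2 mm. A picture is of the moment at which its call begins.
- robot.close_job(): hands the job in, once; it reports no verdict.
The state is a dict: "t": time; "q": joint angles; "dq": joint speeds; "joint_torque": joint torques, N m; "tool_pos": TCP position; "orientation": TCP orientation; "force": force on the tool from outside, world axes, zero at the start; "wrist_torque": the same for the moment, N m; "opening": finger opening in m.
Only numpy, scipy, OpenCV 4.12 (cv2) and the standard library are available. Lean on these libraries where they do the work, as an engineer would, in place of code of your own. Each camera call takes 0.05 s, during which the arm holds its last target. There are 200 camera calls.

## Task

Someone left a piston pin standing in the open vice, between the sliding jaw and the aluminium blank. Take the pin out and put it into the empty open carton at the front of the bench, and only then slide the jaw up until it bears snugly on the blank and holds it, flat, against the fixed jaw. Leave everything else where it is.

Things in the scene. Friction and masses are not known exactly. Their poses are not given: they have to be found in the camera images.
- vice: Blue machine vice fixed to the bench. Origin: centre of the underside. Bed 90 mm (own x) by 260 mm (own y), its flat top 25 mm above the bench. Its jaw slides along own y. Fixed jaw at the -y end, 90 mm wide, its steel face at own y = -100 mm, its top 70 mm above the bench. Hold-down lugs reach 63 mm from the middle in own x, 15 mm high.
- vice_jaw (a joint): Travel of the sliding jaw in m, 0 to 0.15: 0 fully open, growing as it closes towards the vice's own -y. The face of the sliding jaw is at own y of the vice = 50 mm minus the travel, so it meets the 40 mm wide blank lying against the fixed jaw at 0.110. Moderate friction (about 3 N); it stays where it is left.
- jaw_grip (a point): In the middle of the red upright grip on the sliding jaw: a bar 50 mm long in the vice's own x, 18 mm thick in own y. The point is 97.5 mm above the bench, 12 mm below the grip's top; the jaw's flat top under the grip is 65 mm above the bench. The grip stands 38 mm behind the jaw face. Take it from above, fingers closing along the vice's y, or push it from behind.
- blank: Loose aluminium block with three dark holes on its top, 60 mm (own x) by 40 mm (own y, the way the vice clamps) by 40 mm high, lying on the vice bed within 3 mm of the fixed jaw. Origin: centre of the underside. 0.2 to 0.35 kg.
- pin: Loose silver-white cylinder, 30 mm diameter, 62 mm high, standing upright on the vice bed between blank and sliding jaw. Origin: centre of the underside (own z along its axis). About 0.1 kg.
- carton: Low brown open cardboard carton at the front of the bench (not the one with packets at the back), fixed, outside 138 mm (own x) by 186 mm (own y) by 78 mm high, walls 5 mm, floor 4 mm thick, empty. Origin: centre of the underside.
- carrier: Dark grey planet carrier shaft standing upright, 64 mm diameter at its foot, 136 mm high. Bystander. Origin: centre of the underside.
- glue: White glue bottle with red cap standing upright, 45 mm diameter, 88 mm high. Bystander. Origin: centre of the underside.
- tape: Blue roll of tape lying flat, 84 mm diameter, 19 mm high. Bystander. Origin: centre of the underside.
- bearing: Steel ball bearing lying flat, 52 mm diameter, 15 mm high. Bystander. Origin: centre of the underside.
Things that resemble listed ones, but are neither listed nor needed, are in the scene too. What is shaped like the blank but orange is not meant. What is shaped like the pin but brown is not meant.

How it is judged:
On the way, in this order (a step that is already met when the one before it is completed fails the run):
1. the pin has been put into the carton and let go, with the vice still open (x of pin in the frame of carton between -0.064 and 0.064 m and y of pin in the frame of carton between -0.089 and 0.089 m and z of pin in the frame of carton below 0.07 m and contact force between pin and the fingers below 0.1 N and value of joint vice_jaw below 0.06 m), for 0.2 s.
2. the sliding jaw has been brought up to the blank (value of joint vice_jaw between 0.107 and 0.115 m and x of blank in the frame of vice between -0.03 and 0.03 m and y of blank in the frame of vice between -0.088 and -0.072 m and z of blank in the frame of vice below 0.03 m and angle between blank's own z axis and vertical below 0.1 rad), for 0.2 s.
At the end, for the whole second after the job is handed in: Pin at rest inside the carton, released. Blank flat on the vice bed between the jaws (within 30 mm of the middle line, tilt under 0.1 rad, within 8 mm of its clamped place). Sliding jaw against it with at most 3 mm of slack in all (travel 0.107 to 0.115 m), its grip released (all of step 2 and x of pin in the frame of carton between -0.064 and 0.064 m and y of pin in the frame of carton between -0.089 and 0.089 m and z of pin in the frame of carton below 0.07 m and contact force between each of pin, vice_jaw and the fingers below 0.1 N and linear speed of each of pin, blank below 0.02 m/s); the robot touches nothing.
It fails at once if a bystander (planet carrier, glue bottle, tape, bearing) was moved more than 30 mm or tipped (distance of any of carrier, glue, tape, bearing from where it was at the start of the episode above 0.03 m or angle between any of carrier, glue's own z axis and vertical above 0.4 rad).
It also fails if it takes over 51 s, if anything falls off the work surface, if the arm or the gripper's body presses on something with over 40 N, if the wrist force passes 120 N, or if a joint passes its speed limit or range.

## Working session

There is one attempt and no reset: what is moved stays moved. The work goes in short steps, Python scripts to look and compute and a shell command to move; the robot and the scene stay as the last step left them, time stands still between calls to the robot, and variables do not carry over. Pictures are saved under pics/ and viewed, about 8 in all and at most 12, crops included, and the job is handed in when it is done.

```bash
ls; mkdir -p pics; cat > h.py <<'E'
import numpy as np, cv2
from plant import readout, optics, robot
from scipy.spatial.transform import Rotation as Ro
def snap(n,name):
    c=optics.read_camera(n); np.savez('pics/'+name+'.npz',**c)
    cv2.imwrite('pics/'+name+'.png',c['frame'][:,:,::-1]); return c
def load(name): return dict(np.load('pics/'+name+'.npz'))
def pt(c,u,v,r=1):
    d=c['depth'][v-r:v+r+1,u-r:u+r+1]; d=np.median(d[d>0])
    p=np.linalg.inv(c['intrinsics'])@[u,v,1]*d
    return c['R'].T@(p-c['t'])
def cloud(c):
    H,W=c['depth'].shape; v,u=np.mgrid[:H,:W]
    p=np.stack([u,v,np.ones_like(u)],-1)@np.linalg.inv(c['intrinsics']).T*c['depth'][...,None]
    return (p-c['t'])@c['R']
E
python3 - <<'E'
from h import *
snap('top','top0');snap('scene','scene0')
s=readout.read_state();print(s)
a=cv2.imread('pics/top0.png')
E
```

```text
pics
{'t': 0.1, 'q': array([-1.21841034e+00,  1.31092323e-01,  1.48914414e+00,  1.58655833e-05,
        1.52300027e+00, -8.54077149e-02]), 'dq': array([ 0.00155956, -0.00255972, -0.00329938,  0.00128546,  0.00101808,
        0.0007267 ]), 'joint_torque': array([ 1.29286753e-03, -5.61341858e+01, -4.93095410e+01,  7.70382187e-02,
        2.90299795e-02, -4.97448252e-05]), 'tool_pos': array([ 0.25421887, -0.54294719,  0.22870275]), 'orientation': array([-1.38404083,  0.88190273, -0.87977351]), 'force': array([-0.37732319,  0.54163248,  0.08516104]), 'wrist_torque': array([ 0.00378253, -0.00700319,  0.04620672]), 'opening': 0.09270184700547916}
```

View pics/top0.png

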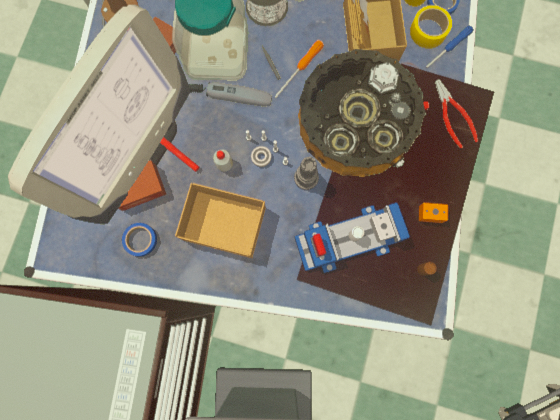

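View pics/scene0.png

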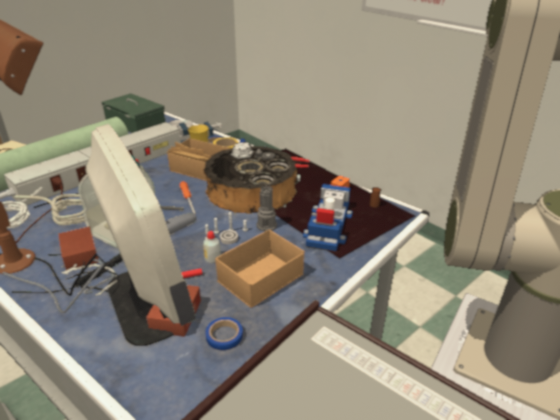

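The top view shows the vice at about (355,237), with the red grip at (320,245), the pin at (358,233) and the blank at about (382,228). The orange block at (434,212) and brown cylinder at (428,268) are decoys. The empty carton is at (221,220), the tape at (139,239), the glue at (221,158), the bearing at (261,156) and the carrier at (307,172).

```bash
python3 - <<'E'
from h import *
c=load('top0'); P=cloud(c)
a=cv2.imread('pics/top0.png')[185:285,170:450]
cv2.imwrite('pics/crop0.png',cv2.resize(a,None,fx=2.8,fy=2.8,interpolation=cv2.INTER_CUBIC))
for n,u,v in [('pin',358,233),('grip',320,245),('blank',382,228),('fixed',400,221),('carton floor',221,225),('bench',300,290),('carrier',307,165)]:
    print(n,pt(c,u,v).round(4))
# vice points: height bands, around
p=P.reshape(-1,3); w=(c['depth']>0).ravel(); col=c['frame'].reshape(-1,3).astype(int)
v,u=np.mgrid[:420,:560]; u=u.ravel();v=v.ravel()
def rect(m,n):
    q=p[m]; r=cv2.minAreaRect((q[:,:2]*1000).astype(np.float32)); print(n,m.sum(),r,q[:,2].min(),q[:,2].max())
roi=w&(u>290)&(u<415)&(v>198)&(v<275)
rect(roi&(p[:,2]>.008)&(col[:,2]>col[:,0]+40),'blue')
rect(roi&(p[:,2]>.085),'high')
rect(roi&(p[:,2]>.08)&(u>345)&(u<372),'pin')
rect(roi&(p[:,2]>.095),'grip')
rect(w&(u>170)&(u<272)&(v>178)&(v<262)&(p[:,2]>.065),'carton')
print(Ro.from_rotvec(readout.read_state()['orientation']).as_matrix().round(3), c['intrinsics'].round(1))
E
```

```text
pin [ 0.5909 -0.2414  0.086 ]
grip [ 0.5581 -0.1506  0.1107]
blank [ 0.6071 -0.3022  0.0646]
fixed [ 0.6238 -0.344   0.0712]
carton floor [0.616  0.0938 0.0038]
bench [ 0.4573 -0.1094  0.0011]
carrier [ 0.7449 -0.1186  0.1194]
blue 1431 ((587.7714233398438, -229.58331298828125), (125.0020751953125, 260.2939453125), 17.983007431030273) 0.00805382249363245 0.076002580278872
high 272 ((572.4139404296875, -197.4732666015625), (49.55435562133789, 120.93948364257812), 13.589143753051758) 0.08506075111715738 0.11491343261202616
pin 127 ((593.0955810546875, -240.0514678955078), (26.51749610900879, 28.691818237304688), 89.9088363647461) 0.08093838535573515 0.09227990632645582
grip 175 ((560.8305053710938, -148.7607879638672), (49.64519500732422, 18.36998748779297), 18.23272705078125) 0.09511815400082764 0.11491343261202616
carton 568 ((620.7003784179688, 87.07101440429688), (187.02195739746094, 137.28431701660156), 76.5179672241211) 0.06502310905835394 0.08508340544382179
[[ 0.424 -0.001  0.906]
 [-0.906  0.002  0.424]
 [-0.002 -1.     0.   ]] [[473.7   0.  276.5]
 [  0.  473.7 207.4]
 [  0.    0.    1. ]]
```

View pics/crop0.png

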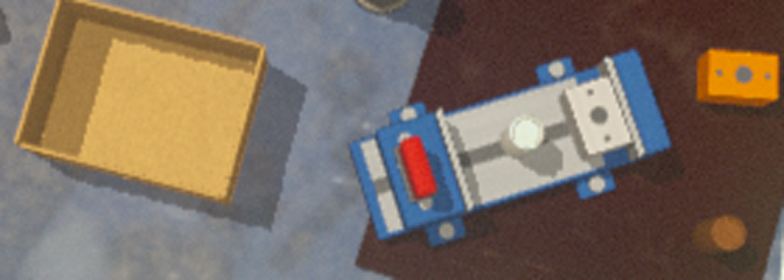

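Vice: centre (0.588, -0.230), own y along (-0.31, 0.95). The pin, at (0.593, -0.240) with its top at about 0.087, is the silver-white cylinder on the bed in the crop at (525,133); the brown one stands off the vice at (728,233). Carton: centre (0.621, 0.087), and its size matches 138x186. I'll approach the pin with the fingers along vice y, partly closed so they fit between blank and jaw.

```bash
python3 -m creep '[[[0.46,-2.3,0,5,0,7.1,0],[0.46,-2.3,0,5,0,0,0],[0.46,-2.3,0,5,0,0,0],[0.46,-2.3,0,5,0,0,0],[0.46,-2.3,0,5,0,0,0],[0.46,-2.3,0,5,0,0,0],[0.46,-2.3,0,5,0,0,0],[0.46,-2.2,0,5,0,0,0]]]' 20
cat > d.py <<'E'
import sys
from h import *
s=readout.read_state();R=Ro.from_rotvec(s['orientation']).as_matrix()
t=np.array([float(x) for x in sys.argv[1:4]]);print('t',s['t'],'pos',s['tool_pos'].round(4),'F',s['force'].round(1),'open',s['opening'])
print('shift cm',(R.T@(t-s['tool_pos'])*100).round(2))
w=np.array([.309,-.951,0]) ; x=R[:,0]
D=np.stack([w,[0,0,-1],np.cross(w,[0,0,-1])],1)
print('turn deg',np.degrees(Ro.from_matrix(R.T@D).as_rotvec()).round(2))
E
python3 d.py .593 -.240 .16
```

```text
t: 0.9
tool_pos: [0.5456, -0.2669, 0.2246]
orientation: [-1.335, 0.993, -0.98]
force: [0.5, -0.0, 0.4]
opening: 0.0503
t 0.9 pos [ 0.5456 -0.2669  0.2246] F [ 0.5 -0.   0.4] open 0.05026301152478925
shift cm [-1.14  6.44  5.35]
turn deg [ 0.24 -0.9  -0.37]
```

```bash
python3 -m creep '[[[0.46,-0.6,1,2.5,0,-0.5,0],[0.46,-0.4,2,1.5,0,0,0],[0.46,0,3,0.7,0,0,0],[0.46,0,0,0,0,0,0],[0.46,0,0,0,0,0,0],[0.46,0,0,0,0,0,0],[0.46,0,0,0,0,0,0],[0.46,0,0,0,0,0,0]]]' 20
python3 d.py .593 -.240 .057
python3 - <<'E'
from h import *
c=snap('wrist','w1'); P=cloud(c); m=(c['depth']>0)&(P[...,2]>.08)&(P[...,2]<.092)&(np.hypot(P[...,0]-.593,P[...,1]+.24)<.03)
print(m.sum(), cv2.minAreaRect((P[m][:,:2]*1000).astype(np.float32)), P[m].mean(0))
E
```

```text
t: 1.7
tool_pos: [0.5926, -0.2362, 0.1652]
orientation: [-1.34, 0.979, -0.968]
force: [-0.6, -0.2, 0.4]
opening: 0.0501
t 1.7 pos [ 0.5926 -0.2362  0.1652] F [-0.6 -0.2  0.4] open 0.05012764189239717
shift cm [ 0.44 10.82 -0.06]
turn deg [ 0.13  0.05 -0.36]
1000 ((594.5176391601562, -242.82896423339844), (29.785717010498047, 28.312158584594727), 18.260141372680664) [ 0.5954206  -0.24249999  0.08662523]
```

View pics/w1.png

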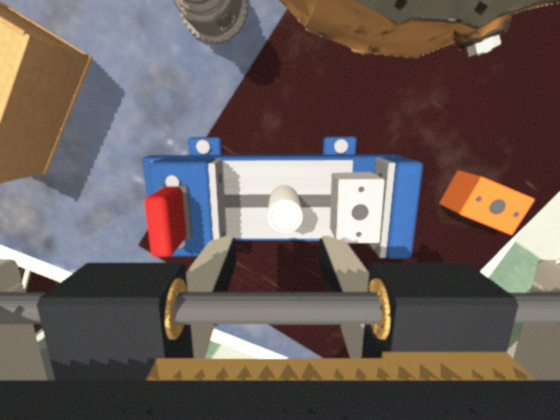

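The wrist view shows the pin top at (286,215), the blank at (358,210) and the grip at (168,222). The gap between pin and blank is small, so I'll measure the clearances.

```bash
python3 - <<'E'
from h import *
c=load('w1');P=cloud(c);a=np.radians(18);e=np.array([np.cos(a),np.sin(a)]);n=np.array([-np.sin(a),np.cos(a)])
q=P[...,:2]-[.588,-.230];X=q@e;Y=q@n;Z=P[...,2];ok=c['depth']>0
def r(m,s):print(s,m.sum(),'X',np.percentile(X[m],[1,99]).round(4),'Y',np.percentile(Y[m],[1,99]).round(4),'Z',np.median(Z[m]).round(4))
u,v=np.meshgrid(np.arange(560),np.arange(420))
b=ok&(v<260)
r(b&(abs(Z-.065)<.004)&(Y<-.04)&(Y>-.106)&(abs(X)<.04)&(u>325)&(u<382),'blank')
r(b&(abs(Z-.0866)<.004)&(abs(X)<.03)&(abs(Y)<.04),'pin')
r(b&(Z>.10)&(Z<.115)&(u<200)&(u>140)&(v>170),'grip')
r(b&(abs(Z-.065)<.004)&(u>140)&(u<225)&(v>150),'jawtop')
r(b&(abs(Z-.070)<.003)&(u>388)&(u<425)&(v>150),'fixed')
E
```

```text
blank 2884 X [-0.0318  0.0298] Y [-0.1024 -0.0617] Z 0.0663
pin 976 X [-0.0111  0.0165] Y [-0.0281 -0.0007] Z 0.0866
grip 1575 X [-0.0227  0.0246] Y [0.0737 0.0903] Z 0.11
jawtop 3190 X [-0.0428  0.0443] Y [0.0449 0.1028] Z 0.0662
fixed 2754 X [-0.0418  0.0446] Y [-0.1306 -0.1039] Z 0.071
```

```bash
python3 -m creep '[[[0.53,0.65,1,0,0,0,0],[0.53,0,2,0,0,0,0],[0.53,0,2,0,0,0,0],[0.53,0,0,0,0,0,0],[0.53,0,0,0,0,0,0],[0.53,0,0,0,0,0,0],[0.53,0,0,0,0,0,0],[0.53,0,0,0,0,0,0]]]' 20
python3 d.py .5945 -.2425 .057
```

```text
t: 2.55
tool_pos: [0.5969, -0.2469, 0.1183]
orientation: [-1.338, 0.973, -0.977]
force: [-0.2, -0.0, -0.4]
opening: 0.0436
t 2.55 pos [ 0.5969 -0.2469  0.1183] F [-0.2 -0.  -0.4] open 0.043589117765813194
shift cm [-0.5   6.13 -0.12]
turn deg [-0.22 -0.08  0.02]
```

```bash
python3 -m creep '[[[0.53,-0.45,0,-0.1,0,0,0],[0.53,0,0,0,0,0,0],[0.53,0,0,0,0,0,0],[0.53,0,0,0,0,0,0],[0.53,0,0,0,0,0,0],[0.53,0,0,0,0,0,0],[0.53,0,0,0,0,0,0],[0.53,0,0,0,0,0,0]]]' 20
python3 d.py .5945 -.2425 .057
```

```text
t: 3.35
tool_pos: [0.5953, -0.2427, 0.1201]
orientation: [-1.338, 0.971, -0.979]
force: [-0.2, -0.3, -0.4]
opening: 0.0435
t 3.35 pos [ 0.5953 -0.2427  0.1201] F [-0.2 -0.3 -0.4] open 0.043514780783839344
shift cm [-0.06  6.31 -0.11]
turn deg [-0.32 -0.05  0.13]
```

```bash
python3 -m creep '[[[0.53,0,1.5,-0.1,0,0,0],[0.53,0,2,0,0,0,0],[0.53,0,1.7,0,0,0,0],[0.53,0,0.7,0,0,0,0],[0.53,0,0,0,0,0,0],[0.53,0,0,0,0,0,0],[0.53,0,0,0,0,0,0],[0.53,0,0,0,0,0,0]]]' 20
python3 d.py .5945 -.2425 .057
```

```text
t: 4.15
tool_pos: [0.5943, -0.2432, 0.0566]
orientation: [-1.338, 0.971, -0.979]
force: [0.7, -0.1, 0.5]
opening: 0.0435
t 4.15 pos [ 0.5943 -0.2432  0.0566] F [ 0.7 -0.1  0.5] open 0.04352927462062824
shift cm [-0.06 -0.04  0.04]
turn deg [-0.32 -0.06  0.13]
```

Spot on. Close, then lift.

```bash
python3 -m creep '[[[0.9,0,0,0,0,0,0],[0.9,0,0,0,0,0,0],[0.9,0,0,0,0,0,0],[0.9,0,0,0,0,0,0],[0.9,0,0,0,0,0,0],[0.9,0,0,0,0,0,0],[0.9,0,-0.5,0,0,0,0],[0.9,0,-1,0,0,0,0]]]' 25
python3 -m creep '[[[0.9,0,-3,0,0,0,0],[0.9,0,-4,0,0,0,0],[0.9,0,-4,0,0,0,0],[0.9,0,-3,0,0,0,0],[0.9,0,0,0,0,0,0],[0.9,0,0,0,0,0,0],[0.9,0,0,0,0,0,0],[0.9,0,0,0,0,0,0]]]'
python3 d.py .621 .087 .2; python3 -c "
from h import *
snap('wrist','w2')"
```

```text
t: 4.95
tool_pos: [0.5939, -0.2431, 0.0724]
orientation: [-1.338, 0.971, -0.979]
force: [-0.2, -0.1, -1.6]
opening: 0.0293
t: 5.75
tool_pos: [0.5924, -0.2427, 0.2211]
orientation: [-1.338, 0.97, -0.98]
force: [0.2, 0.1, -1.1]
opening: 0.0291
t 5.75 pos [ 0.5924 -0.2427  0.2211] F [ 0.2  0.1 -1.1] open 0.029149639089348502
shift cm [-30.5    2.1   12.86]
turn deg [-0.34 -0.06  0.16]
```

View pics/w2.png

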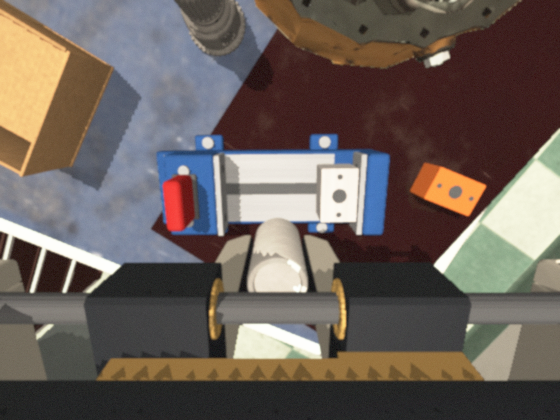

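The pin is held between the fingers at (278,262), the opening is 29 mm, and the blank is undisturbed. Now over to the carton.

```bash
python3 -m creep '[[[0.9,-2,0,0.8,0,0,0],[0.9,-4,0,1.6,0,0,0],[0.9,-4,0,1.6,0,0,0],[0.9,-4,0,1.7,0,0,0],[0.9,-4,0,1.7,0,0,0],[0.9,-4,0,1.7,0,0,0],[0.9,-4,0,1.7,0,0,0],[0.9,-2.5,0,1,0,0,0]]]'
python3 -m creep '[[[0.9,0,0,0,0,0,0],[0.9,0,0,0,0,0,0],[0.9,0,0,0,0,0,0],[0.9,0,0,0,0,0,0],[0.9,0,0,0,0,0,0],[0.9,0,0,0,0,0,0],[0.9,0,0,0,0,0,0],[0.9,0,0,0,0,0,0]]]'
python3 d.py .621 .087 .04
```

```text
t: 6.6
tool_pos: [0.6115, 0.0717, 0.2071]
orientation: [-1.344, 0.994, -0.973]
force: [-0.6, -0.9, -0.9]
opening: 0.029
t: 7.4
tool_pos: [0.6093, 0.0708, 0.2023]
orientation: [-1.349, 0.999, -0.969]
force: [-0.1, -0.3, -0.4]
opening: 0.0294
t 7.4 pos [0.6093 0.0708 0.2023] F [-0.1 -0.3 -0.4] open 0.02940338380614018
shift cm [-1.06 16.2   1.92]
turn deg [ 1.15 -0.59 -0.47]
```

```bash
python3 -m creep '[[[0.9,-1.0,1,1.9,1.1,-0.6,-0.5],[0.9,0,2.5,0,0,0,0],[0.9,0,3,0,0,0,0],[0.9,0,3,0,0,0,0],[0.9,0,2.5,0,0,0,0],[0.9,0,1,0,0,0,0],[0.9,0,0,0,0,0,0],[0.9,0,0,0,0,0,0]]]'
python3 d.py .621 .087 .038
```

```text
t: 8.2
tool_pos: [0.6282, 0.0857, 0.0722]
orientation: [-1.337, 0.969, -0.98]
force: [-1.0, 0.4, -0.1]
opening: 0.0295
t 8.2 pos [0.6282 0.0857 0.0722] F [-1.   0.4 -0.1] open 0.029499518178689635
shift cm [-0.35  3.41 -0.67]
turn deg [-0.41 -0.05  0.16]
```

```bash
python3 -m creep '[[[0.9,-0.3,1,-0.6,-0.4,0,0.2],[0.9,0,1,0,0,0,0],[0.9,0,0.8,0,0,0,0],[0.9,0,0.4,0,0,0,0],[0.9,0,0,0,0,0,0],[0.9,0,0,0,0,0,0],[0.9,0,0,0,0,0,0],[0.9,0,0,0,0,0,0]]]'
python3 d.py .621 .087 .038
```

```text
t: 9.0
tool_pos: [0.6245, 0.087, 0.0425]
orientation: [-1.336, 0.971, -0.979]
force: [-0.4, 0.6, -1.0]
opening: 0.0294
t 9.0 pos [0.6245 0.087  0.0425] F [-0.4  0.6 -1. ] open 0.029418650582160356
shift cm [-0.11  0.45 -0.34]
turn deg [-0.39 -0.05  0.05]
```

```bash
python3 -m creep '[[[0.9,0,0.5,0,0,0,0],[0.9,0,0,0,0,0,0],[0.9,0,0,0,0,0,0],[0.4,0,0,0,0,0,0],[0.4,0,0,0,0,0,0],[0.4,0,0,0,0,0,0],[0.4,0,0,0,0,0,0],[0.4,0,0,0,0,0,0]]]'
python3 -m creep '[[[0.4,0,-1,0,0,0,0],[0.4,0,-3,0,0,0,0],[0.4,0,-4,0,0,0,0],[0.4,0,-4,0,0,0,0],[0.4,0,-3,0,0,0,0],[0.4,0,0,0,0,0,0],[0.4,0,0,0,0,0,0],[0.4,0,0,0,0,0,0]]]'
python3 d.py .559 -.151 .18; python3 -c "
from h import *
snap('wrist','w3')
c=snap('top','top3');P=cloud(c)
m=(c['depth']>0)&(P[...,2]>.05)&(P[...,2]<.075)&(np.hypot(P[...,0]-.621,P[...,1]-.087)<.05);print(m.sum(),P[m].mean(0) if m.any() else 0)"
```

```text
t: 9.8
tool_pos: [0.6256, 0.0871, 0.0385]
orientation: [-1.335, 0.969, -0.98]
force: [0.2, 0.0, 0.4]
opening: 0.0555
t: 10.6
tool_pos: [0.6234, 0.0868, 0.1976]
orientation: [-1.335, 0.969, -0.98]
force: [1.2, -0.1, -0.4]
opening: 0.0559
t 10.6 pos [0.6234 0.0868 0.1976] F [ 1.2 -0.1 -0.4] open 0.0558854126943684
shift cm [ 20.64   1.66 -13.47]
turn deg [-0.53 -0.05  0.09]
38 [0.62257045 0.07804646 0.06367961]
```

View pics/w3.png

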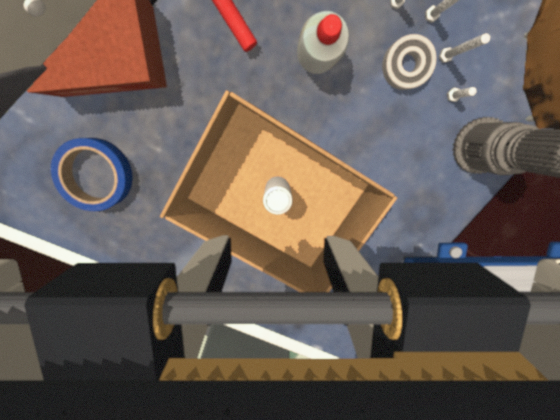

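The pin stands upright in the carton at (278,195), released, and the neighbours are untouched. Next, the jaw grip.

```bash
python3 -m creep '[[[0.4,2,0,-1.2,-0.5,0,0],[0.4,4,0,-2.6,0,0,0],[0.4,4,0,-2.6,0,0,0],[0.4,4,0,-2.6,0,0,0],[0.4,4,0,-2.6,0,0,0],[0.4,2.5,0,-1.5,0,0,0],[0.4,0,0,0,0,0,0],[0.4,0,0,0,0,0,0]]]'
python3 d.py .563 -.151 .13
```

```text
t: 11.5
tool_pos: [0.5523, -0.1541, 0.1828]
orientation: [-1.353, 0.991, -0.958]
force: [-0.2, 0.7, -0.2]
opening: 0.0555
t 11.5 pos [ 0.5523 -0.1541  0.1828] F [-0.2  0.7 -0.2] open 0.05552833079045254
shift cm [0.09 5.25 1.22]
turn deg [ 1.15  0.12 -0.59]
```

```bash
python3 -m creep '[[[0.4,0,1,1.1,1.1,0,-0.6],[0.4,0,2,0,0,0,0],[0.4,0,2,0,0,0,0],[0.4,0,0,0,0,0,0],[0.4,0,0,0,0,0,0],[0.4,0,0,0,0,0,0],[0.4,0,0,0,0,0,0],[0.4,0,0,0,0,0,0]]]'
python3 d.py .563 -.151 .0895
```

```text
t: 12.3
tool_pos: [0.5642, -0.1431, 0.1306]
orientation: [-1.344, 0.97, -0.965]
force: [-0.0, 0.4, 0.2]
opening: 0.0555
t 12.3 pos [ 0.5642 -0.1431  0.1306] F [-0.   0.4  0.2] open 0.055533378221922114
shift cm [ 0.72  4.11 -0.36]
turn deg [ 0.07  0.51 -0.16]
```

```bash
python3 -m creep '[[[0.4,0.7,0,-0.3,0,0.5,0],[0.4,0,0,0,0,0,0],[0.4,0,0,0,0,0,0],[0.4,0,1.5,0,0,0,0],[0.4,0,1.7,0,0,0,0],[0.4,0,0.8,0,0,0,0],[0.4,0,0,0,0,0,0],[0.4,0,0,0,0,0,0]]]'
python3 d.py .563 -.151 .0895
```

```text
t: 13.1
tool_pos: [0.5638, -0.1522, 0.0886]
orientation: [-1.34, 0.977, -0.975]
force: [-0.1, 0.2, 0.2]
opening: 0.0558
t 13.1 pos [ 0.5638 -0.1522  0.0886] F [-0.1  0.2  0.2] open 0.055780725355716376
shift cm [-0.14 -0.09 -0.04]
turn deg [-0.02 -0.11 -0.09]
```

```bash
python3 -m creep '[[[0.95,0,0,0,0,0,0],[0.95,0,0,0,0,0,0],[0.95,0,0,0,0,0,0],[0.95,0,0,0,0,0,0],[0.95,0,0,0,0,0,0],[0.95,0,0,0,0,0,0],[0.95,0,0,0,0,0,0],[0.95,0,0,0,0,0,0]]]' 20
python3 -m creep '[[[0.95,0.5,0,0,0,0,0],[0.95,1,0,0,0,0,0],[0.95,1,0,0,0,0,0],[0.95,1,0,0,0,0,0],[0.95,1,0,0,0,0,0],[0.95,1,0,0,0,0,0],[0.95,0,0,0,0,0,0],[0.95,0,0,0,0,0,0]]]'
python3 d.py .597 -.256 .0895
```

```text
t: 13.9
tool_pos: [0.5648, -0.1519, 0.0904]
orientation: [-1.339, 0.975, -0.976]
force: [-0.8, 0.6, -0.7]
opening: 0.0181
t: 14.7
tool_pos: [0.5834, -0.208, 0.0904]
orientation: [-1.338, 0.975, -0.975]
force: [-1.1, 3.8, 1.6]
opening: 0.0178
t 14.7 pos [ 0.5834 -0.208   0.0904] F [-1.1  3.8  1.6] open 0.01777445457254696
shift cm [ 4.98  0.08 -0.18]
turn deg [-0.16 -0.06 -0.12]
```

```bash
python3 -m creep '[[[0.95,0.5,0,0,0,0,0],[0.95,1,0,0,0,0,0],[0.95,1,0,0,0,0,0],[0.95,1,0,0,0,0,0],[0.95,0.6,0,0,0,0,0],[0.95,0.3,0,0,0,0,0],[0.95,0,0,0,0,0,0],[0.95,0,0,0,0,0,0]]]'
python3 d.py .5988 -.2565 .0895
```

```text
t: 15.5
tool_pos: [0.5976, -0.2511, 0.0904]
orientation: [-1.336, 0.977, -0.971]
force: [-1.3, 4.2, 2.9]
opening: 0.0177
t 15.5 pos [ 0.5976 -0.2511  0.0904] F [-1.3  4.2  2.9] open 0.01765599466953791
shift cm [ 0.55  0.09 -0.06]
turn deg [-0.13 -0.   -0.31]
```

```bash
python3 -m creep '[[[0.95,0.2,0,0,0,0,0],[0.95,0.2,0,0,0,0,0],[0.95,0.2,0,0,0,0,0],[0.95,0.2,0,0,0,0,0],[0.95,0.2,0,0,0,0,0],[0.95,0,0,0,0,0,0],[0.95,0,0,0,0,0,0],[0.95,0,0,0,0,0,0]]]'
python3 d.py .5988 -.2565 .0895
```

```text
t: 16.3
tool_pos: [0.5976, -0.251, 0.0903]
orientation: [-1.331, 0.988, -0.952]
force: [-1.3, 4.7, 1.5]
opening: 0.0185
t 16.3 pos [ 0.5976 -0.251   0.0903] F [-1.3  4.7  1.5] open 0.018475058843548917
shift cm [ 0.56  0.06 -0.06]
turn deg [ 0.19  0.24 -1.39]
```

The small steps were eaten by friction, and the hand tilted 1.4° instead. I'll use fewer, larger steps and correct the tilt.

```bash
python3 -m creep '[[[0.95,0.6,0,0,0,0,-1.2],[0.95,0.6,0,0,0,0,0],[0.95,0,0,0,0,0,0],[0.95,0,0,0,0,0,0],[0.95,0,0,0,0,0,0],[0.95,0,0,0,0,0,0],[0.95,0,0,0,0,0,0],[0.95,0,0,0,0,0,0]]]'
python3 d.py .5988 -.2565 .0895
```

```text
t: 17.1
tool_pos: [0.5975, -0.251, 0.0901]
orientation: [-1.335, 0.989, -0.947]
force: [-0.9, 5.4, 2.1]
opening: 0.0186
t 17.1 pos [ 0.5975 -0.251   0.0901] F [-0.9  5.4  2.1] open 0.018557492687829236
shift cm [ 0.56  0.05 -0.05]
turn deg [ 0.46  0.4  -1.47]
```

No movement, so the jaw may already be on the blank. I'll look.

```bash
python3 - <<'E'
from h import *
c=snap('top','top4');w=snap('wrist','w4')
a=cv2.resize(c['frame'][190:280,285:425,::-1],None,fx=4,fy=4,interpolation=cv2.INTER_CUBIC)
b=w['frame'][:,:,::-1][100:300]
o=np.zeros((560,560,3),np.uint8);o[:360]=a;o[360:560]=b
cv2.imwrite('pics/v4.png',o)
E
```

```text
(no output)
```

View pics/v4.png

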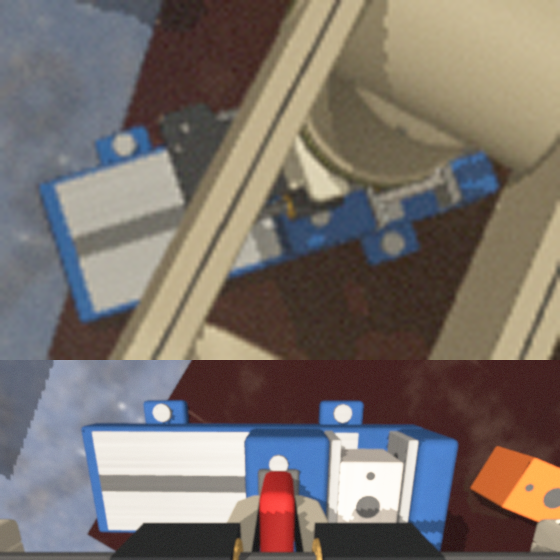

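The wrist view shows the jaw face at about x=340 and the blank at 340–400, close to the fixed face at about 403. I'll measure the gaps in the point cloud.

```bash
python3 - <<'E'
from h import *
c=load('w4');P=cloud(c);a=np.radians(18);e=np.array([np.cos(a),np.sin(a)]);n=np.array([-np.sin(a),np.cos(a)])
q=P[...,:2]-[.588,-.230];X=q@e;Y=q@n;Z=P[...,2]
for v in (190,205,215,225,240,250): # w4 rows
    print(v,[(u,round(Y[v,u]*1000),round(X[v,u]*1000),round(Z[v,u]*1000)) for u in range(240,450,6) if c['depth'][v,u]>0])
cv2.imwrite('pics/w4c.png',cv2.resize(c['frame'][150:270,230:460,::-1],None,fx=3.4,fy=3.4,interpolation=cv2.INTER_CUBIC))
E
```

```text
190 [(240, 6, 28, 27), (246, -3, 37, 66), (252, -7, 37, 67), (258, -11, 37, 67), (264, -15, 37, 66), (270, -18, 37, 66), (276, -22, 37, 66), (282, -26, 37, 68), (288, -30, 37, 67), (294, -33, 37, 66), (300, -37, 37, 65), (306, -41, 37, 65), (312, -45, 37, 65), (318, -48, 37, 66), (324, -52, 37, 66), (330, -56, 37, 65), (336, -58, 38, 71), (342, -70, 30, 32), (348, -74, 30, 34), (354, -79, 30, 32), (360, -83, 30, 32), (366, -87, 30, 32), (372, -92, 30, 32), (378, -96, 30, 32), (384, -101, 30, 31), (390, -102, 32, 40), (396, -102, 34, 51), (402, -101, 37, 61), (408, -102, 38, 69), (414, -106, 38, 68), (420, -109, 39, 70), (426, -112, 39, 71), (432, -115, 39, 72), (438, -118, 39, 72), (444, -122, 40, 72)]
205 [(240, 7, 16, 26), (246, -3, 27, 66), (252, -7, 27, 65), (258, -11, 27, 66), (264, -15, 27, 67), (270, -19, 28, 69), (276, -22, 28, 69), (282, -26, 28, 70), (288, -30, 28, 70), (294, -34, 27, 65), (300, -37, 27, 66), (306, -41, 27, 66), (312, -45, 28, 67), (318, -48, 28, 67), (324, -52, 28, 66), (330, -56, 28, 68), (336, -59, 29, 70), (342, -64, 28, 65), (348, -67, 28, 68), (354, -
[... 2450 characters left out ...]
, 102), (246, -7, 12, 102), (252, -11, 12, 101), (258, -14, 11, 99), (264, -18, 16, 110), (270, -21, 17, 111), (276, -24, 17, 111), (282, -27, 17, 111), (288, -30, 17, 110), (294, -33, 15, 107), (300, -36, 12, 101), (306, -39, 12, 101), (312, -42, 13, 102), (318, -46, 13, 101), (324, -54, -3, 65), (330, -57, -1, 70), (336, -61, -1, 69), (342, -65, -2, 67), (348, -70, -3, 66), (354, -73, -2, 67), (360, -77, -2, 67), (366, -81, -2, 67), (372, -85, -2, 67), (378, -89, -2, 66), (384, -93, -2, 66), (390, -97, -2, 66), (396, -100, -2, 67), (402, -103, -1, 68), (408, -107, 0, 70), (414, -110, 0, 71), (420, -113, 0, 71), (426, -117, 1, 71), (432, -120, 1, 72), (438, -124, 1, 72), (444, -129, 0, 71)]
```

View pics/w4c.png

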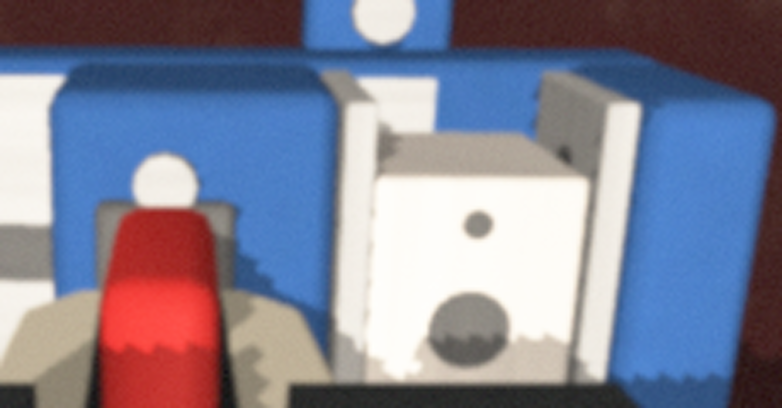

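The cloud puts the jaw face at Y≈-61 mm and the blank from -62 to -101, so it is at or nearly at contact. The trailing idle rows relaxed the force. I'll push with every row at a bigger step so the end force tells.

```bash
python3 -m creep '[[[0.95,0.5,0,0,0,0,-1.4],[0.95,0.8,0,0,0,0,0],[0.95,1,0,0,0,0,0],[0.95,1,0,0,0,0,0],[0.95,1,0,0,0,0,0],[0.95,1,0,0,0,0,0],[0.95,1,0,0,0,0,0],[0.95,1,0,0,0,0,0]]]' 40
python3 d.py .5988 -.2565 .0895
```

```text
t: 18.0
tool_pos: [0.5973, -0.251, 0.0889]
orientation: [-1.308, 1.05, -0.832]
force: [-25.5, 41.8, 29.0]
opening: 0.0206
t 18.0 pos [ 0.5973 -0.251   0.0889] F [-25.5  41.8  29. ] open 0.02059404742551161
shift cm [ 0.56 -0.14 -0.05]
turn deg [ 2.49  1.97 -7.63]
```

It stops hard at about 50 N, so the jaw bears on the blank. The hand tilted under load; I'll straighten it, then release.

```bash
python3 -m creep '[[[0.95,0.1,0,0,1.5,1,-4],[0.95,0.1,0,0,1,1,-3.6],[0.95,0,0,0,0,0,0],[0.95,0,0,0,0,0,0],[0.7,0,0,0,0,0,0],[0.5,0,0,0,0,0,0],[0.4,0,0,0,0,0,0],[0.4,0,0,0,0,0,0]]]' 10
python3 d.py .5988 -.2565 .0895
```

```text
t: 18.8
tool_pos: [0.5977, -0.2534, 0.0877]
orientation: [-1.341, 0.978, -0.973]
force: [0.4, 0.5, -0.1]
opening: 0.0454
t 18.8 pos [ 0.5977 -0.2534  0.0877] F [ 0.4  0.5 -0.1] open 0.04538626247737925
shift cm [ 0.33 -0.18  0.01]
turn deg [ 0.1  -0.07 -0.13]
```

```bash
python3 -m creep '[[[0.4,0,-0.5,0,0,0,0],[0.4,0,-2,0,0,0,0],[0.4,0,-3,0,0,0,0],[0.4,0,-3,0,0,0,0],[0.4,0,0,0,0,0,0],[0.4,0,0,0,0,0,0],[0.4,0,0,0,0,0,0],[0.4,0,0,0,0,0,0]]]'
python3 - <<'E'
from h import *
c=snap('wrist','w5');P=cloud(c);a=np.radians(18);e=np.array([np.cos(a),np.sin(a)]);n=np.array([-np.sin(a),np.cos(a)])
q=P[...,:2]-[.588,-.230];X=q@e;Y=q@n;Z=P[...,2];ok=c['depth']>0
u,v=np.meshgrid(np.arange(560),np.arange(420));b=ok&(v<250)
m=b&(Z>.106)&(Z<.114)&(np.abs(X)<.03)&(np.abs(Y+.02)<.03)&(c['frame'][...,0].astype(int)>c['frame'][...,1]+60)
print('grip Y',np.percentile(Y[m],[1,99]),m.sum())
for vv in (170,185,200,215,230): print(vv,[(uu,round(Y[vv,uu]*1000,1),round(Z[vv,uu]*1000)) for uu in range(300,400,3)])
cv2.imwrite('pics/w5c.png',cv2.resize(c['frame'][120:260,190:440,::-1],None,fx=3.2,fy=3.2,interpolation=cv2.INTER_CUBIC))
E
```

```text
t: 19.6
tool_pos: [0.5966, -0.2542, 0.1742]
orientation: [-1.341, 0.983, -0.971]
force: [-0.3, -0.0, -0.1]
opening: 0.0556
grip Y [-0.03155354 -0.01510253] 1240
170 [(300, np.float64(-46.5), 66), (303, np.float64(-49.1), 66), (306, np.float64(-51.8), 67), (309, np.float64(-54.7), 64), (312, np.float64(-56.8), 70), (315, np.float64(-59.3), 71), (318, np.float64(-66.3), 37), (321, np.float64(-69.5), 36), (324, np.float64(-72.3), 37), (327, np.float64(-75.4), 37), (330, np.float64(-78.5), 36), (333, np.float64(-81.2), 37), (336, np.float64(-84.4), 36), (339, np.float64(-87.1), 37), (342, np.float64(-90.4), 36), (345, np.float64(-93.1), 37), (348, np.float64(-95.9), 38), (351, np.float64(-98.8), 38), (354, np.float64(-102.1), 37), (357, np.float64(-101.5), 50), (360, np.float64(-101.9), 59), (363, np.float64(-102.2), 68), (366, np.float64(-104.5), 69), (369, np.float64(-107.2), 69), (372, np.float64(-109.8), 69), (375, np.float64(-111.7), 71), (378, np.float64(-114.0), 72), (381, np.float64(-116.9), 71), (384, np.float64(-120.0), 70), (387, np.float64(-122.1), 71), (390, np.float64(-124.
[... 3548 characters left out ...]
333, np.float64(-78.5), 67), (336, np.float64(-81.6), 65), (339, np.float64(-84.2), 66), (342, np.float64(-87.1), 66), (345, np.float64(-90.0), 66), (348, np.float64(-92.8), 66), (351, np.float64(-95.3), 67), (354, np.float64(-98.3), 67), (357, np.float64(-101.1), 67), (360, np.float64(-103.0), 70), (363, np.float64(-105.8), 70), (366, np.float64(-109.0), 69), (369, np.float64(-111.4), 70), (372, np.float64(-113.8), 71), (375, np.float64(-116.3), 72), (378, np.float64(-119.0), 72), (381, np.float64(-122.0), 71), (384, np.float64(-124.7), 72), (387, np.float64(-127.3), 72), (390, np.float64(-131.0), 70), (393, np.float64(-161.0), 3), (396, np.float64(-163.7), 5), (399, np.float64(-168.1), 3)]
```

View pics/w5c.png

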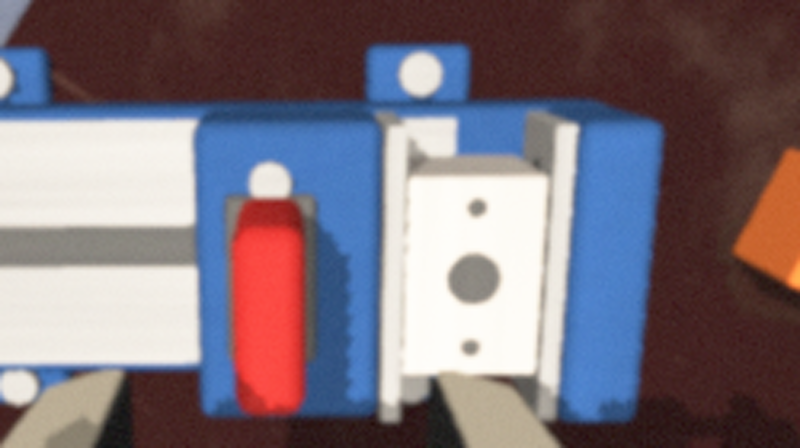

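The jaw, blank and fixed jaw look snug, with a measured face-to-face gap of about 40 mm. To rule out backlash from the release, I'll give one push with the rear finger from behind, fingers staying open.

```bash
python3 -m creep '[[[0.4,0,1.5,0,0,0,0],[0.4,0,3,0,0,0,0],[0.4,0,2.5,0,0,0,0],[0.4,0,1.2,0,0,0,0],[0.4,0,0,0,0,0,0],[0.4,0,0,0,0,0,0],[0.4,0,0,0,0,0,0],[0.4,0,0,0,0,0,0]]]' 20
python3 -m creep '[[[0.4,0.5,0,0,0,0,0],[0.4,0.5,0,0,0,0,0],[0.4,0.5,0,0,0,0,0],[0.4,0.5,0,0,0,0,0],[0.4,0.5,0,0,0,0,0],[0.4,0.5,0,0,0,0,0],[0.4,0.5,0,0,0,0,0],[0.4,0.5,0,0,0,0,0]]]'
python3 d.py .595 -.251 .09
```

```text
t: 20.45
tool_pos: [0.5936, -0.2525, 0.0833]
orientation: [-1.342, 0.988, -0.966]
force: [0.0, 0.4, 0.2]
opening: 0.0557
t: 21.25
tool_pos: [0.6007, -0.2693, 0.0849]
orientation: [-1.324, 1.012, -0.922]
force: [-12.3, 22.4, 14.1]
opening: 0.0563
t 21.25 pos [ 0.6007 -0.2693  0.0849] F [-12.3  22.4  14.1] open 0.05626220684106399
shift cm [-1.94 -0.4   0.03]
turn deg [ 0.96  0.35 -3.14]
```

Firm stop at about 25 N with no further travel. Back off, rise and clear.

```bash
python3 -m creep '[[[0.4,-1.0,0,0,0,0,-3],[0.4,-0.9,0,0,0,0,0],[0.4,0,0,0,0,0,0],[0.4,0,-2,0,0,0,0],[0.4,0,-4,0,0,0,0],[0.4,0,-4,0,0,0,0],[0.4,0,-3,0,0,0,0],[0.4,0,0,0,0,0,0]]]'
python3 -m creep '[[[0.4,0,0,-3,0,0,0],[0.4,3,0,-4,0,0,0],[0.4,3,0,-4,0,0,0],[0.4,3,0,-4,0,0,0],[0.4,3,0,-4,0,0,0],[0.4,3,0,-4,0,0,0],[0.4,0,0,0,0,0,0],[0.4,0,0,0,0,0,0]]]'
python3 -m creep '[[[0.4,3,0,-2,0,0,0],[0.4,3,0,-2,0,0,0],[0.4,3,0,-2,0,0,0],[0.4,3,0,-2,0,0,0],[0.4,0,0,0,0,0,0],[0.4,0,0,0,0,0,0],[0.4,0,0,0,0,0,0],[0.4,0,0,0,0,0,0]]]'
python3 - <<'E'
from h import *
c=snap('top','top6');cv2.imwrite('pics/c6.png',cv2.resize(c['frame'][130:285,110:450,::-1],None,fx=2.3,fy=2.3,interpolation=cv2.INTER_CUBIC))
P=cloud(c);a=np.radians(18);e=np.array([np.cos(a),np.sin(a)]);n=np.array([-np.sin(a),np.cos(a)])
P0=cloud(load('top0'))
for Q,k in((P0,'before'),(P,'after')):
    q=Q[...,:2]-[.588,-.230];X=q@e;Y=q@n
    m=(Q[...,2]>.1)&(Q[...,2]<.118)&(abs(X)<.03)&(Y<.11)&(Y>-.05);print(k,m.sum(),np.median(Y[m]),np.median(X[m]))
E
```

```text
t: 22.05
tool_pos: [0.5961, -0.2535, 0.2191]
orientation: [-1.354, 0.987, -0.957]
force: [0.6, 0.5, 0.2]
opening: 0.0559
t: 22.85
tool_pos: [0.4208, -0.4757, 0.2186]
orientation: [-1.35, 0.988, -0.957]
force: [0.1, 0.6, -0.6]
opening: 0.0557
t: 23.65
tool_pos: [0.3873, -0.6126, 0.2127]
orientation: [-1.347, 0.985, -0.944]
force: [1.4, -0.1, 0.2]
opening: 0.0557
before 168 0.08631861631855614 -0.0014478908963792936
after 173 -0.019858000336709432 -0.0010016357313986364
```

View pics/c6.png

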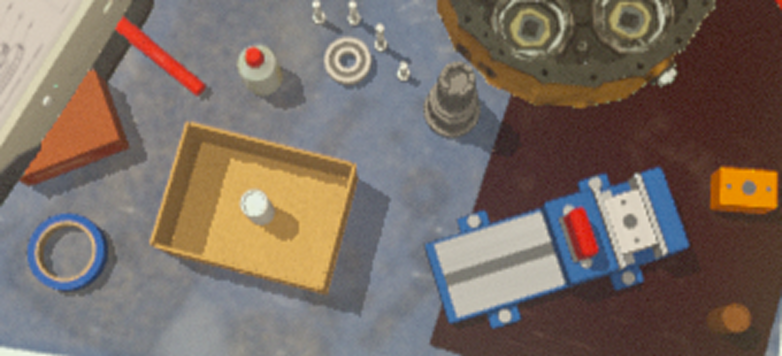

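The pin stands in the carton at (257,207), the jaw is up against the blank at (630,222), and the bystanders are in place. Handing in.

```bash
python3 -c "
from h import *
print(robot.close_job())"
```

```text
the job is handed in; nothing more can be done
None
```

I put the pin upright in the carton and let it go. Then I slid the jaw up until it bore on the blank, released the grip, and handed the job in at about 24 s. No verdict was reported.

**Checks that agreed:**
- The last picture shows the pin standing in the carton and the blank straight between the jaws.
- The bystanders appear where they were, judged by eye, and the arm was clear of everything.
- The jaw met a firm stop twice, at about 50 N when pulled by the grip and about 25 N when pushed from behind.
- The two jaw faces measured about 40 mm apart, which is the blank's width.

**Checks that disagreed:**
- The images put the jaw's movement at 105 to 106 mm, not the nominal 110 mm. From the camera, it seems to have started about 3 mm closed. I relied on the hard stop and the 40 mm gap.
- The hand tilted up to about 8° during the hard pull. I straightened it before letting go.

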